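# Turn the spot plate over to drain

## Task

Take the cranked spatula from its stand, feel its blade in under the near rim of the white spot plate on the draining board, and with a turn of the wrist tip the plate over the step, so that it ends lying flat on the raised deck with its wells down to drain; then lay the spatula back on its stand as it was. The plate is brittle and the board soft: keep the blade's touch gentle (a few newtons: never more than 10 N on the board or 20 N on the plate), roll the plate over rather than lifting it clear of the board, touch it with nothing but the spatula, and leave everything else on the bench alone.

Things in the scene. Friction and masses are not known exactly. Their poses are not given: they have to be found in the camera images.
- plate_centre (a point): Centre of the spot plate (90 g): white slab 60 (x) x 84 (y) x 6 mm with 6 round wells in its upper face, on a foot 48 x 72 mm, 3 mm high: the rim overhangs the foot by 6 mm with a 3 mm gap under it. The point is half-way up its 9 mm. z points out of the wells' face: up at the start. It lies in the board's bay, x along the board's x, far side 6 to 26 mm short of the step.
- drain_board: Fixed grey draining board 255 x 120 mm, x pointing away from the robot along it; origin on the bench under the step. Bay: x = -160 to 0 mm, floor 8 mm up, near end open. At x = 0 a step rises to the deck, 14 mm up, with a lip at x = 89 mm. Side rails 22 mm high, 100 mm apart inside, from x = -105 mm on.
- step_edge (a point): Middle of the step's top edge on the draining board, 14 mm above the bench; the board's axes. The 6 mm upright face below it stops a plate pushed along the bay. Levered up by its near rim, the plate tips on its far edge, which slides back up to 9 mm; past upright it falls onto the deck, overhanging the step by about 6 mm.
- spatula_grip (a point): Middle of the grip of the spatula (120 g): black handle 14 mm wide (y), 14 mm high, from 75 mm behind to 50 mm ahead of this point. x points to the blade, z up. A steel neck drops from its front to a blade x = 80 to 140 mm, 46 mm wide, 1.5 mm thick, its underside 85 mm below this point at the heel (x = 85). The blade is bent a little at the heel and stays so: its tip is up to 6 mm higher or lower than that.
- tool_stand: Fixed aluminium stand; origin on the bench, x along the spatula. Base plate 4 mm thick, 64 mm wide, x = -168 to -28 mm. Two forked posts, x = -156 to -144 and -60 to -48 mm, carry the handle at 98 mm height between cheeks 24 mm apart that reach to 111 mm; the handle is taken between the posts. The blade hangs free in front.
- home (a point): Where the spatula's grip point belongs on the tool stand: x = -90, y = 0, z = 105 mm of the stand; the stand's axes.
- petri_dish: Bystander: round petri dish, 62 mm across, 15 mm high; origin under its centre.
- glass_beaker: Bystander: clear beaker, 62 mm across, 72 mm high; origin under its centre.
- timer: Bystander: lab timer 58 x 64 x 21 mm; origin under its centre.
- carton: Bystander: small carton 78 x 52 x 62 mm; origin under its centre.
- marker: Bystander: marker pen, 131 mm long, 16 mm high; origin under its centre.
- cup: Bystander: lidded sample cup, 49 mm across, 60 mm high; origin under its centre.
There are look-alikes about, which are no part of the job. What is shaped like the part that bears plate_centre but brown or green is not meant.

How it is judged:
By the outcome, as a careful person would: the job done as asked, in the order asked, and still so for the second after the job is handed in, with the robot touching nothing.
It also fails if it takes over 72 s, if anything falls off the work surface, if the arm or the gripper's body presses on something with over 40 N, if the wrist force passes 120 N, or if a joint passes its speed limit or range.

## Robot

A 6-joint arm with a two-finger parallel gripper is mounted at the origin on a cart in front of the work surface, level with it; the furniture and walls round the work are solid. World frame = base frame: x ahead of the robot, y to its left, z up, the work surface at z = 0. Lengths are in mm, angles in degrees, forces in N, time in s.
With the tool pointing down it reaches from about 300 to 850 mm from the base axis. Payload 4.2 kg.
Tool frame: the origin (TCP) lies midway between the tips of the shut fingers; the grasp point (between the pads) lies env.grasp_offset behind it (env.grasp_offset is the distance from the TCP to the grasp point, in mm); y points along the fingers, x is the direction in which the jaws open and shut, and the axes are right-handed (so a half turn about y gives the same grasp; the last joint's range is limited). The gripper opens to 91 mm and grips with 3 to 60 N. Pads are 32 mm wide; open, the fingers measure 118 mm over their backs; the gripper's body (76 mm by 178 mm) begins 60 mm behind the grasp point.
Start: joints at [74.542, 18.312, 89.639, -0, 72.044, -1.146], TCP at [142.147, 557.169, 213.976] pointing down, gripper open.
Joint ranges: [-177.97, 177.97], [-48.28, 115.42], [12.27, 149.76], [-77.06, 257.06], [2.81, 150.46], [-146.56, 146.56]. Speed limits (degrees/s): [147.25, 147.25, 180, 180, 180, 180].

## Interface

Orientations are given as [roll, pitch, yaw] about the fixed x, y, z axes, in that order (R = Rz(yaw) Ry(pitch) Rx(roll)).
In Python, from workcell import state, vision, job, env gives the robot as it stands.
- The arm moves only by the shell command python3 -m handwheel 'ROWS' [FORCE]. ROWS is JSON, a list of rows, each a list of 3 entries, a list of its own where there are three numbers: the finger opening in cm, from 0 to 9.12, then the shift along the tool's x, y, z in cm, then the turn about the tool's y in degrees. A call has 1 to 10 rows; each row is the pose to reach, as a shift and turn from the pose measured when the call began, along the tool's axes at that moment; what a row does not reach only later rows make up. A row lasts 1/10 s, in which the tool goes at most 50 mm and 8.59 degrees, less where a joint would pass 70% of its speed; a pose out of reach is approached as far as the arm can. A call with a gripper value outside its range is refused whole. The fingers move at their own pace and stop on an object; FORCE is the grip in N (left out, the last holds). Time passes only in rows, so rows that repeat a pose let the fingers close. It gives the time, the measured TCP pose, the force and the opening at its end, in the units of the state.
- state(): the state, without advancing time (a new reading comes with each control period).
- vision.grab_frame(name): name is "side" or "top" or "wrist"; returns the picture (480x640x3 uint8, red, green, blue); there is no depth.
- vision.camera_model(name): a dict with "fov_y" (degrees; the focal length in pixels is half the picture's height over the tangent of half this angle, whatever the lens; pixels are square), "cx", "cy" (the principal point, pixels), "extrinsics" (4x4, takes a point from world to camera coordinates). Camera axes: x right, y up, looking along -z (the intrinsics and any distortion apply to the point x, -y, -z); pixel columns grow to the right and rows downward; lengths in mm; the calibration is good to about 2 mm. The wrist camera is an equidistant fisheye: a pixel r from the principal point sees the ray r / f radians off the axis. A picture is of the moment at which its call begins: read the wrist's pose just before it. camera_model takes no time and is no camera call; for the wrist camera it gives the pose at the moment of the call.
- job.job_done(): hands the job in, once; it reports no verdict.
The state is a dict: "time_s": time; "qpos": joint angles; "qvel": joint speeds; "effort": joint torques, N m; "ee_pos": TCP position; "ee_rot": TCP orientation; "force": force on the tool from outside, world axes, zero at the start; "torque": the same for the moment, N m; "gripper_width": finger opening in mm.
Only numpy, scipy, OpenCV 4.12 (cv2) and the standard library are available. Lean on these libraries where they do the work, as an engineer would, in place of code of your own. Each camera call takes 0.05 s, during which the arm holds its last target.

## Working session

There is one attempt and no reset: what is moved stays moved. The work goes in short steps, Python scripts to look and compute and a shell command to move; the robot and the scene stay as the last step left them, time stands still between calls to the robot, and variables do not carry over. Pictures are saved under pics/ and viewed, and the job is handed in when it is done.

```bash
ls; mkdir -p pics
python3 - <<'E'
from workcell import state, vision, job, env
import cv2
print(state()); print(env.grasp_offset)
for n in ("top","side","wrist"):
    m=vision.camera_model(n); print(n,m)
    im=vision.grab_frame(n); cv2.imwrite(f"pics/a_{n}.png",im[:,:,::-1])
E
```

```text
pics
{'time_s': 0.0, 'qpos': array([ 7.45405377e+01,  1.83501426e+01,  8.97079432e+01, -1.89431967e-03,
        7.20421845e+01, -1.14682783e+00]), 'qvel': array([ 0.05502821, -0.08869284, -0.03046201, -0.03709687, -0.05985782,
       -0.08232247]), 'effort': array([-1.84598910e-03, -4.12462378e+01, -2.31966090e+01,  7.22762081e-02,
        4.57907771e-02, -1.67836506e-04]), 'ee_pos': array([142.02916892, 556.65452366, 213.12487861]), 'ee_rot': array([-89.99979378,   0.10028624,  75.68795135]), 'force': array([-0.22263344,  0.3820787 ,  0.93593654]), 'torque': array([ 0.02179635, -0.04105943, -0.00556292]), 'gripper_width': 91.32467960106057}
18.8
top {'fov_y': 57.925424992199474, 'cx': 320.1033285473085, 'cy': 235.44346000359604, 'extrinsics': array([[ 2.77142331e-02, -9.99120581e-01,  3.14640382e-02,
        -1.80413437e+01],
       [ 9.91702500e-01,  3.14339652e-02,  1.24651747e-01,
        -5.15701578e+02],
       [-1.25531165e-01,  2.77483378e-02,  9.91701546e-01,
        -1.07491197e+03],
       [ 0.00000000e+00,  0.00000000e+00,  0.00000000e+00,
         1.00000000e+00]])}
side
[... 178 characters left out ...]
],
       [ 1.26662617e-01,  2.94097889e-01,  9.47345245e-01,
        -1.68511797e+02],
       [-3.55273952e-01, -8.78230633e-01,  3.20142741e-01,
        -1.01446675e+03],
       [ 0.00000000e+00,  0.00000000e+00,  0.00000000e+00,
         1.00000000e+00]])}
wrist {'fov_y': 65.70646984690485, 'cx': 315.5016150428761, 'cy': 242.8081485131532, 'extrinsics': array([[ 2.47038822e-01,  9.69004491e-01, -1.45520764e-03,
        -5.73010088e+02],
       [-9.26691683e-01,  2.35812093e-01, -2.92634893e-01,
         3.28113059e+01],
       [-2.83221370e-01,  7.36407081e-02,  9.56223144e-01,
        -3.91992291e+02],
       [ 0.00000000e+00,  0.00000000e+00,  0.00000000e+00,
         1.00000000e+00]])}
```

View pics/a_top.png

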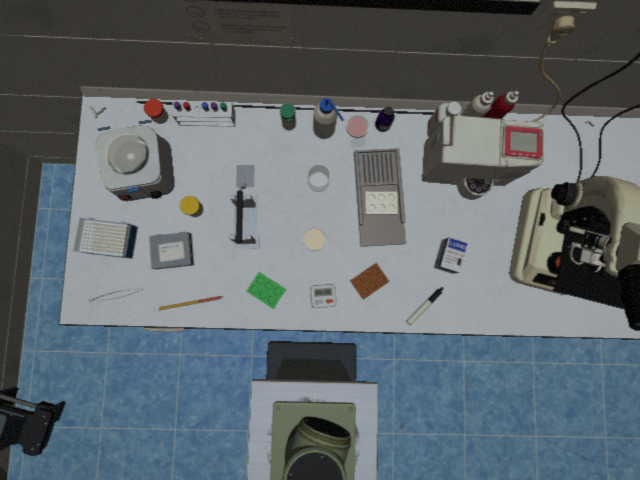

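View pics/a_side.png

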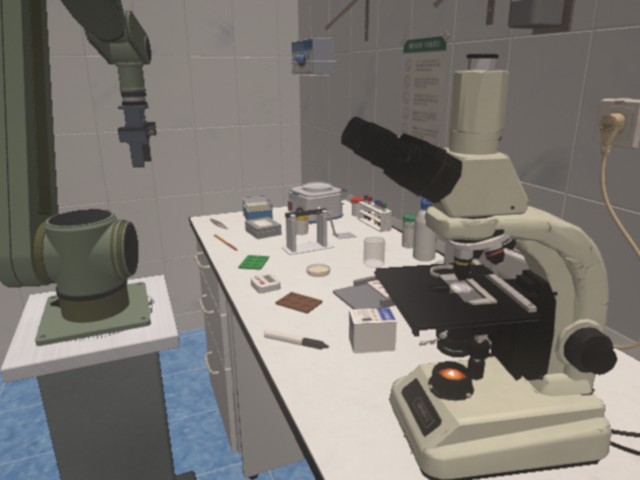

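View pics/a_wrist.png

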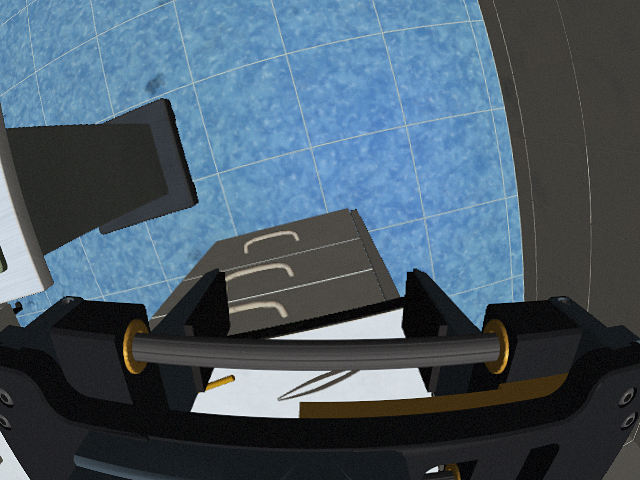

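Candidates for the plate in the top view are white with 6 wells at (381,202), green at (267,290) and brown at (370,280). The white one lies in the bay and is the one described. The spatula and stand are at (245,215), the only ones. I'll check with close crops.

```bash
cat > h.py <<'E'
import numpy as np, cv2
from workcell import vision,state
def K(n):
    m=vision.camera_model(n); f=240/np.tan(np.radians(m['fov_y']/2)); return m,f
def unproj(n,u,v,z):
    m,f=K(n);E=m['extrinsics'];R=E[:3,:3];c=-R.T@E[:3,3]
    d=R.T@np.array([(u-m['cx'])/f,-(v-m['cy'])/f,-1.])
    return c+d*(z-c[2])/d[2]
def proj(n,p):
    m,f=K(n);E=m['extrinsics'];q=E[:3,:3]@np.asarray(p,float)+E[:3,3]
    return m['cx']+f*q[0]/-q[2], m['cy']-f*q[1]/-q[2]
def crop(src,x,y,w,h,s,out):
    im=cv2.imread(src) if isinstance(src,str) else src
    c=cv2.resize(im[y:y+h,x:x+w],None,fx=s,fy=s,interpolation=cv2.INTER_CUBIC); cv2.imwrite(out,c)
E
python3 -c "
from h import *
crop('pics/a_top.png',340,140,80,115,5,'pics/b1.png')
crop('pics/a_top.png',205,155,80,100,6,'pics/b2.png')"
```

```text
(no output)
```

View pics/b1.png

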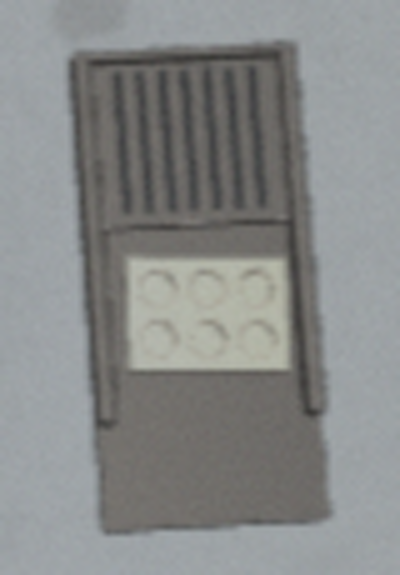

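View pics/b2.png

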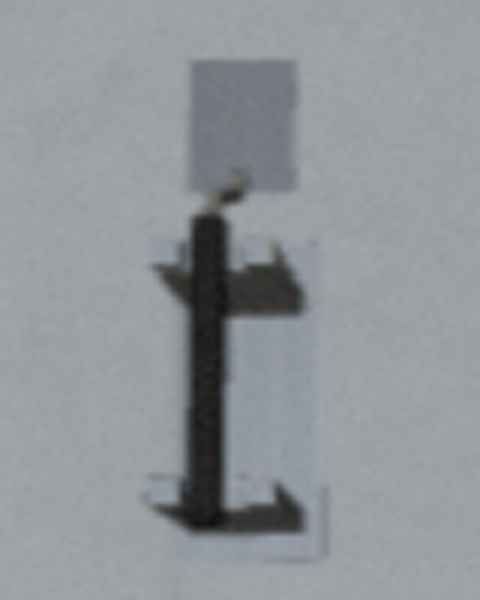

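```bash
python3 -c "
from h import *
def P(L,s,ox,oy,z): return [np.round(unproj('top',(u+.5)/s-.5+ox,(v+.5)/s-.5+oy,z),1) for u,v in L]
print('near',P([(103,533),(328,519)],5,340,140,8))
print('far rail',P([(70,53),(297,42)],5,340,140,22))
print('rail near ends',P([(98,425),(117,423),(307,413),(324,411)],5,340,140,22))
print('step',P([(105,228),(290,219)],5,340,140,14))
print('plate',P([(127,256),(290,258),(293,371),(128,371)],5,340,140,17))
print('handle top',P([(207,527),(208,213)],6,205,155,112))
print('handle edges',P([(189,370),(225,370)],6,205,155,112))
print('blade',P([(191,60),(297,60),(297,190),(191,190)],6,205,155,22))
print('base',P([(322,557),(183,557),(322,240)],6,205,155,4))
for p in [(300,0,0),(500,0,0),(500,300,0),(500,-300,0)]: print(p,proj('top',p))
"
```

```text
near [array([ 494.1, -108.9,    8. ]), array([ 505.2, -227.1,    8. ])]
far rail [array([747.8, -85.5,  22. ]), array([ 758.5, -206.5,   22. ])]
rail near ends [array([ 548.9, -103.6,   22. ]), array([ 550.3, -113.5,   22. ]), array([ 558.8, -212.7,   22. ]), array([ 560.1, -221.6,   22. ])]
step [array([ 655.6, -106.6,   14. ]), array([ 663.9, -204.9,   14. ])]
plate [array([ 640.1, -118.1,   17. ]), array([ 642.1, -204.4,   17. ]), array([ 581.6, -206.3,   17. ]), array([ 578.7, -119.5,   17. ])]
handle top [array([483.4, 189.5, 112. ]), array([608.9, 195.5, 112. ])]
handle edges [array([545.4, 199.7, 112. ]), array([545.9, 185.6, 112. ])]
blade [array([697.2, 221.1,  22. ]), array([698.9, 175.1,  22. ]), array([640.9, 172.4,  22. ]), array([639.3, 218.1,  22. ])]
base [array([483.2, 156.4,   4. ]), array([481.3, 216.3,   4. ]), array([623.1, 162.8,   4. ])]
(300, 0, 0) (np.float64(316.3120958217987), np.float64(320.48570673054803))
(500, 0, 0) (np.float64(318.5084700456872), np.float64(243.00960374249553))
(500, 300, 0) (np.float64(203.4072612099896), np.float64(239.4444719016246))
(500, -300, 0) (np.float64(431.9375000838405), np.float64(246.5229417061773))
```

```bash
cat >> h.py <<'E'
from scipy.spatial.transform import Rotation as Ro
def Rt(s): return Ro.from_euler('xyz',s['ee_rot'],degrees=True).as_matrix()
def plan(p,yaw):
    "shift (cm, tool axes) and turn to reach TCP p with tool-x at yaw"
    s=state();R=Rt(s);d=R.T@(np.asarray(p,float)-s['ee_pos'])/10
    cy=np.degrees(np.arctan2(R[1,0],R[0,0])); t=-((yaw-cy+180)%360-180)
    print('t',s['time_s'],'pos',s['ee_pos'].round(2),'rot',s['ee_rot'].round(2),'F',s['force'].round(2),'w',round(s['gripper_width'],2)); print('shift cm',d.round(3),'turn',round(t,2))
E
python3 -c "
from h import *
plan((558.3,192.5,200),92.7)"
```

```text
t 0.15 pos [142.04 556.82 213.34] rot [-9.000e+01  7.000e-02  7.569e+01] F [-0.2  -0.24  0.3 ] w 91.01
shift cm [-25.008   1.364 -49.341] turn -17.01
```

```bash
python3 -m handwheel '[[6,[-2.5,0.1,-4.9],-2],[6,[-5,0.3,-9.8],-4],[6,[-7.5,0.4,-14.7],-6],[6,[-10,0.5,-19.6],-8],[6,[-12.5,0.7,-24.5],-10],[6,[-15,0.8,-29.4],-12],[6,[-17.5,1,-34.4],-14],[6,[-20,1.1,-39.4],-16],[6,[-22.5,1.2,-44.4],-17],[6,[-25,1.3,-49.3],-17]]'; python3 -c "
from h import *
plan((558.3,192.5,200),92.7)"
```

```text
time_s: 1.15
ee_pos: [519.1, 225.9, 201.4]
ee_rot: [-90.0, 0.1, 92.7]
force: [1.9, 0.4, 0.1]
gripper_width: 60.2
t 1.15 pos [519.11 225.94 201.42] rot [-8.996e+01  7.000e-02  9.269e+01] F [1.87 0.44 0.12] w 60.2
shift cm [-3.524  0.143 -3.758] turn -0.01
```

```bash
python3 -m handwheel '[[6,[-3.5,0.1,-3.8],0],[6,[-3.5,0.1,-3.8],0],[6,[-3.5,0.1,-3.8],0],[6,[-3.5,0.1,-3.8],0]]'; python3 -c "
from h import *
plan((558.3,192.5,86.2),92.7)
for n in ('top','side','wrist'): cv2.imwrite(f'pics/c_{n}.png',vision.grab_frame(n)[:,:,::-1])
crop('pics/c_side.png',220,120,200,150,4,'pics/c_s.png')
"
```

```text
time_s: 1.55
ee_pos: [557.7, 193.4, 200.1]
ee_rot: [-89.9, 0.0, 92.7]
force: [-0.2, 0.1, 0.4]
gripper_width: 59.8
t 1.55 pos [557.74 193.36 200.13] rot [-8.988e+01  5.000e-02  9.271e+01] F [-0.18  0.06  0.39] w 59.85
shift cm [-0.078 11.393 -0.075] turn 0.01
```

View pics/c_wrist.png

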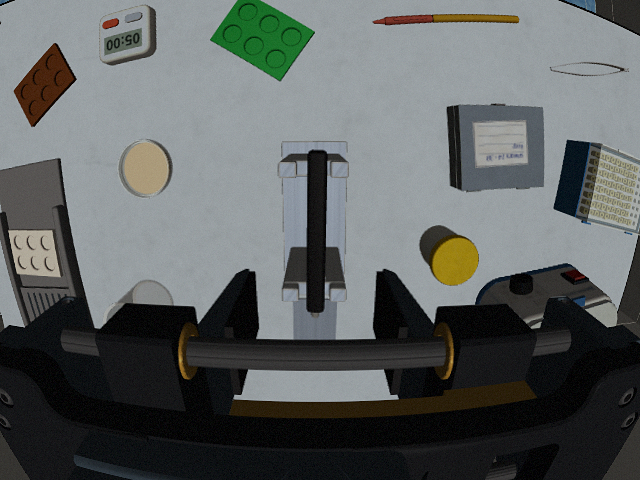

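View pics/c_s.png

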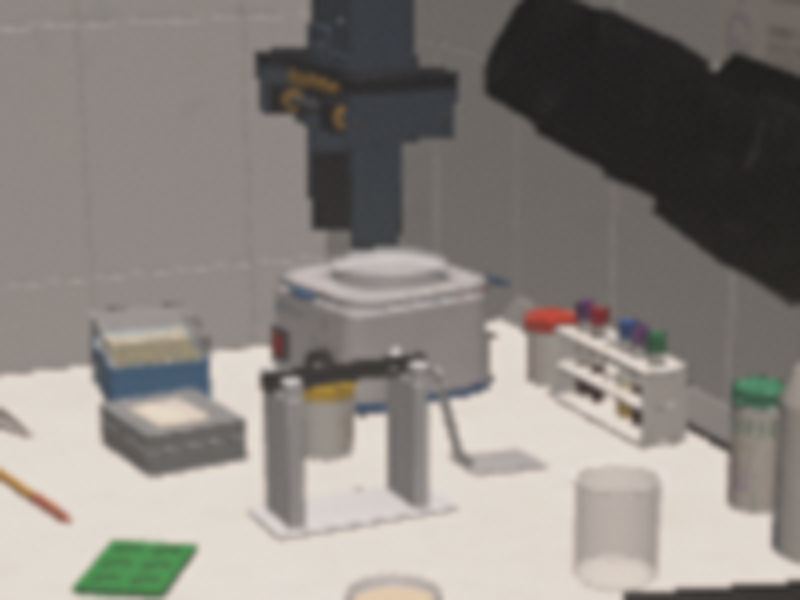

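```bash
python3 -m handwheel '[[6,[-0.1,3,-0.1],0],[6,[-0.1,6,-0.1],0],[6,[-0.1,9,-0.1],0],[6,[-0.1,10.5,-0.1],0],[6,[-0.1,11.4,-0.1],0],[6,[-0.1,11.4,-0.1],0],[6,[-0.1,11.4,-0.1],0],[6,[-0.1,11.4,-0.1],0]]'; python3 -c "
from h import *
plan((558.3,192.5,86.2),92.7)
for n in ('wrist',): cv2.imwrite(f'pics/d_{n}.png',vision.grab_frame(n)[:,:,::-1])
"
```

```text
time_s: 2.5
ee_pos: [559.4, 193.3, 88.0]
ee_rot: [-90.1, 0.0, 92.8]
force: [0.3, -0.6, -0.5]
gripper_width: 59.9
t 2.5 pos [559.37 193.33  87.97] rot [-9.009e+01  1.000e-02  9.282e+01] F [ 0.34 -0.6  -0.54] w 59.95
shift cm [-0.077  0.177  0.111] turn 0.12
```

View pics/d_wrist.png

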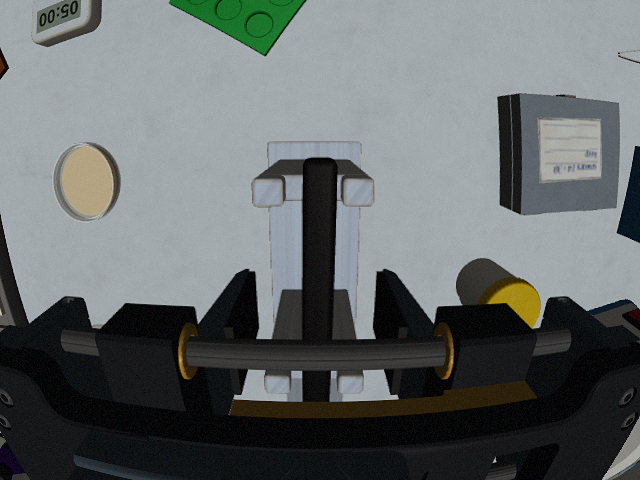

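```bash
python3 -m handwheel '[[4,[-0.1,0.1,0.1],0],[2,[-0.1,0.15,0.1],0],[1,[-0.1,0.15,0.1],0],[1,[-0.1,0.15,0.1],0],[0.8,[-0.1,0.15,0.1],0],[0.8,[-0.1,0.15,0.1],0],[0.8,[-0.1,0.15,0.1],0],[0.8,[-0.1,0.15,0.1],0]]' 45; python3 -c "
from h import *
plan((558.3,192.5,86.2),92.7)
"
```

```text
time_s: 3.35
ee_pos: [558.4, 192.2, 86.4]
ee_rot: [-90.1, 0.0, 92.8]
force: [-0.1, 0.5, 0.3]
gripper_width: 13.8
t 3.35 pos [558.4  192.25  86.36] rot [-9.009e+01  1.000e-02  9.281e+01] F [-0.15  0.5   0.33] w 13.8
shift cm [0.026 0.016 0.009] turn 0.11
```

```bash
python3 -m handwheel '[[0.8,[0,-1,0],0],[0.8,[0,-3,0],0],[0.8,[0,-6,0],0],[0.8,[0,-9,0],0],[0.8,[0,-12,0],0],[0.8,[0,-12,0],0],[0.8,[0,-12,0],0],[0.8,[0,-12,0],0]]'; python3 -c "
from h import *
u=np.array([.9959,.0906]);v=np.array([-u[1],u[0]]);S=np.array([659.1,-154.6])
tipb=np.array([-145,-3]); g=S+u*(tipb[0]-140)+v*tipb[1]
print(g); plan((g[0],g[1],200),95.2)
for n in ('top','side','wrist'): cv2.imwrite(f'pics/e_{n}.png',vision.grab_frame(n)[:,:,::-1])
crop('pics/e_side.png',220,80,200,150,4,'pics/e_s.png')
crop('pics/e_top.png',195,135,100,100,6,'pics/e_t.png')
"
```

```text
time_s: 4.15
ee_pos: [557.2, 191.9, 204.9]
ee_rot: [-89.9, 0.1, 92.8]
force: [-0.1, -0.2, -1.1]
gripper_width: 13.9
[ 375.5403 -183.4087]
t 4.15 pos [557.17 191.9  204.86] rot [-8.991e+01  6.000e-02  9.281e+01] F [-0.13 -0.24 -1.07] w 13.92
shift cm [-36.594   0.555  19.981] turn -2.39
```

View pics/e_s.png

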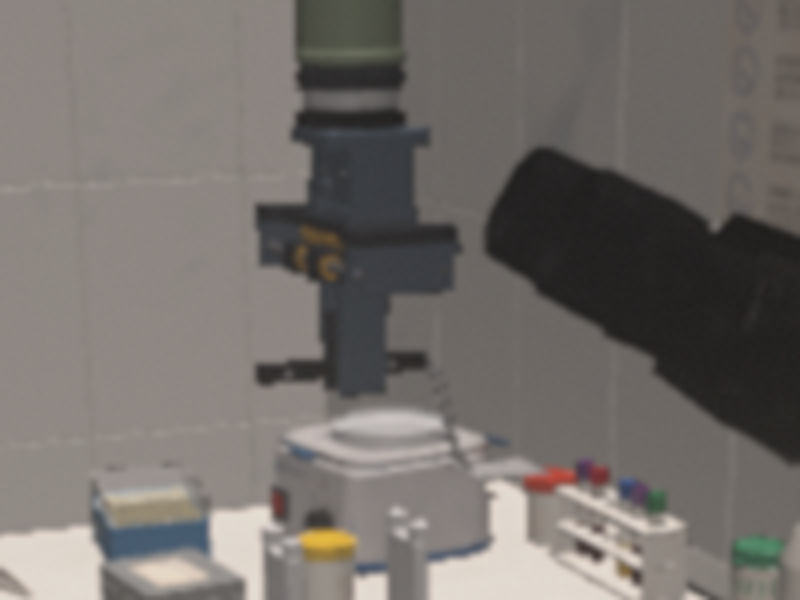

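View pics/e_t.png

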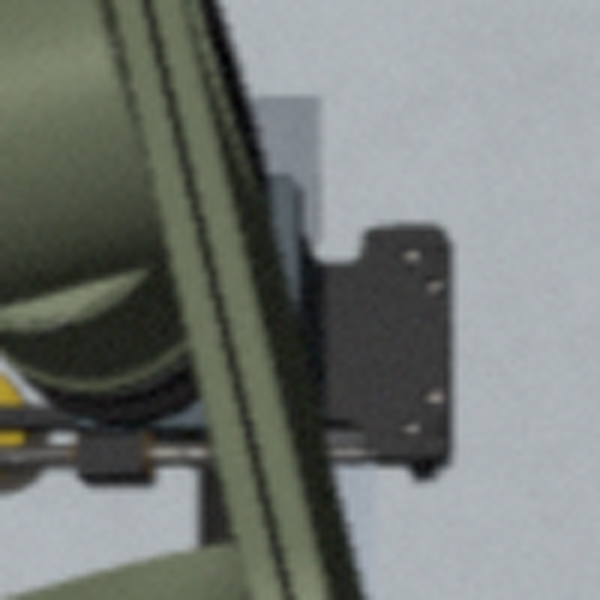

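```bash
python3 -m handwheel '[[0.8,[-2,0,1.1],0],[0.8,[-6,0,3.3],-0.5],[0.8,[-10.5,0.1,5.8],-1],[0.8,[-15,0.2,8.2],-1.5],[0.8,[-19.5,0.3,10.7],-2],[0.8,[-24,0.3,13.1],-2.4],[0.8,[-28.5,0.4,15.6],-2.4],[0.8,[-32.5,0.5,17.8],-2.4],[0.8,[-35.5,0.5,19.4],-2.4],[0.8,[-36.6,0.5,20],-2.4]]';python3 -m handwheel '[[0.8,[-0.7,0,0.3],0],[0.8,[-0.9,0,0.5],0],[0.8,[-0.9,0,0.5],0]]'; python3 -c "
from h import *
plan((375.5,-183.4,110),95.2)
for n in ('top','side','wrist'): cv2.imwrite(f'pics/f_{n}.png',vision.grab_frame(n)[:,:,::-1])
crop('pics/f_side.png',240,160,200,150,4,'pics/f_s.png')
crop('pics/f_top.png',320,140,100,140,5,'pics/f_t.png')
"
```

```text
time_s: 5.3
ee_pos: [373.9, -185.6, 200.0]
ee_rot: [-89.8, 0.1, 95.0]
force: [-0.5, 0.2, -1.2]
gripper_width: 13.5
time_s: 5.6
ee_pos: [369.9, -194.4, 199.8]
ee_rot: [-89.8, 0.0, 95.0]
force: [-0.2, 0.3, -0.9]
gripper_width: 13.9
t 5.6 pos [ 369.9  -194.39  199.76] rot [-8.981e+01  2.000e-02  9.503e+01] F [-0.15  0.29 -0.93] w 13.87
shift cm [ 1.048  8.973 -0.684] turn -0.17
```

View pics/f_s.png

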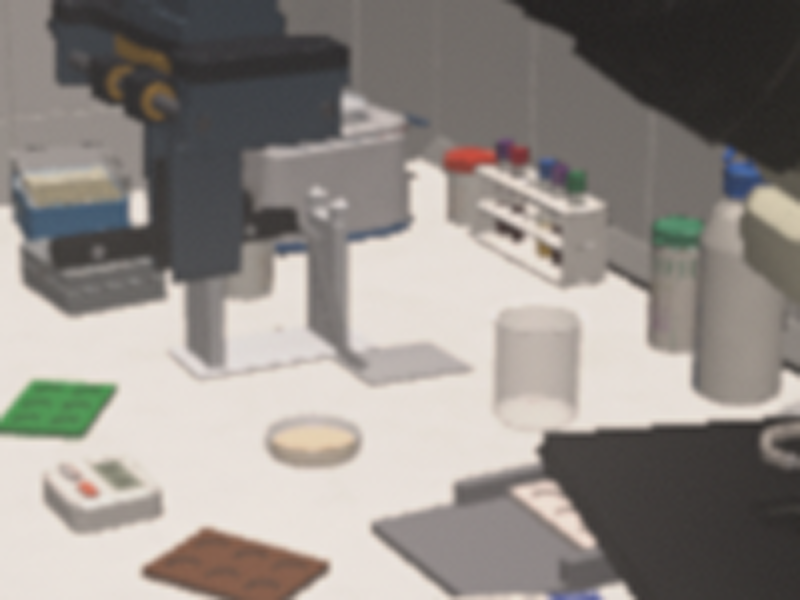

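View pics/f_t.png

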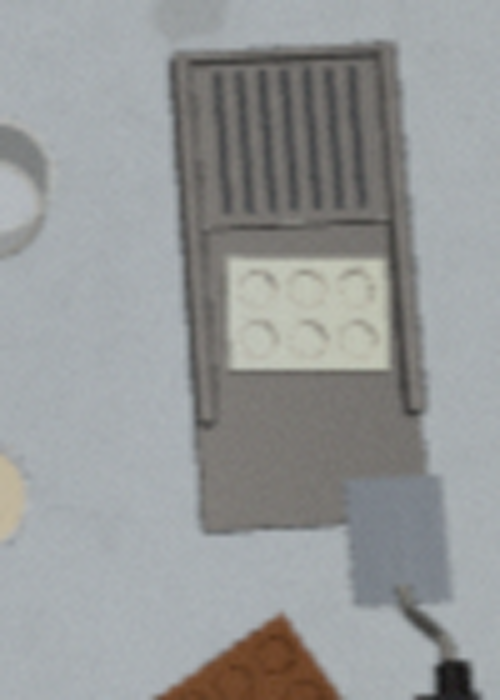

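View pics/f_wrist.png

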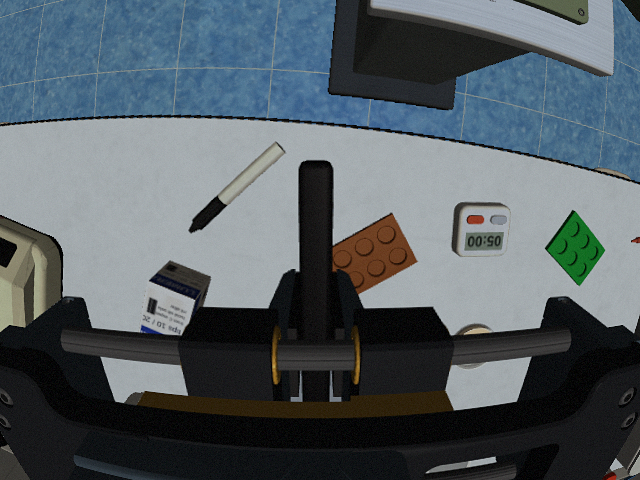

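```bash
python3 -c "
from h import *
from scipy.optimize import least_squares
a=np.radians(5.03);u=np.array([np.cos(a),np.sin(a)]);v=np.array([-u[1],u[0]]);g=np.array([369.9,-194.4])
for nm,l,w,uv in [('tipL',140,23,(430,345)),('tipR',140,-23,(470,367)),('heelR',80,-23,(370,382))]:
    x=g+l*u+w*v; px=((uv[0]+.5)/4-.5+240,(uv[1]+.5)/4-.5+160)
    for z in (125,131,137): print(nm,z,np.round(proj('side',(*x,z)),1),np.round(px,1))
# top
for nm,l,w,uv in [('tipL',140,23,(345,478)),('tipR',140,-23,(440,476)),('heelR',80,-23,(451,603)),('heelL',80,23,(355,605))]:
    x=g+l*u+w*v; px=((uv[0]+.5)/5-.5+320,(uv[1]+.5)/5-.5+140)
    for z in (125,131,137): print(nm,z,np.round(proj('top',(*x,z)),1),np.round(px,1))
"
```

```text
tipL 125 [345.5 248.5] [347.1 245.9]
tipL 131 [345.5 245.9] [347.1 245.9]
tipL 137 [345.6 243.2] [347.1 245.9]
tipR 125 [356.8 255.4] [357.1 251.4]
tipR 131 [356.8 252.7] [357.1 251.4]
tipR 137 [356.9 250. ] [357.1 251.4]
heelR 125 [331.  260.6] [332.1 255.1]
heelR 131 [331.  257.8] [332.1 255.1]
heelR 137 [331. 255.] [332.1 255.1]
tipL 125 [387.8 236.3] [388.6 235.2]
tipL 131 [388.3 236. ] [388.6 235.2]
tipL 137 [388.7 235.7] [388.6 235.2]
tipR 125 [407.2 235.2] [407.6 234.8]
tipR 131 [407.7 234.9] [407.6 234.8]
tipR 137 [408.3 234.6] [407.6 234.8]
heelR 125 [409.3 260.6] [409.8 260.2]
heelR 131 [409.9 260.5] [409.8 260.2]
heelR 137 [410.5 260.3] [409.8 260.2]
heelL 125 [389.8 261.8] [390.6 260.6]
heelL 131 [390.3 261.6] [390.6 260.6]
heelL 137 [390.8 261.4] [390.6 260.6]
```

```bash
cat >> h.py <<'E'
U=np.array([.9959,.0906]);V=np.array([-U[1],U[0]]);S=np.array([659.1,-154.6])
def tipplan(xb,yb,z,yaw=95.2):
    g=S+U*(xb-140)+V*yb; plan((g[0],g[1],z),yaw)
def where():
    s=state(); R=Rt(s); n=-R[:2,2]; d=s['ee_pos'][:2]+140*n-S; print('t',round(s['time_s'],2),'tip_b',round(d@U,1),round(d@V,1),'z',round(s['ee_pos'][2],2),'rot',s['ee_rot'].round(2),'F',s['force'].round(2),'w',round(s['gripper_width'],2))
E
python3 -c "
from h import *
tipplan(-97,-3,110)"
```

```text
t 5.75 pos [ 370.12 -194.11  199.9 ] rot [-8.983e+01  4.000e-02  9.509e+01] F [-0.38 -0.22 -1.38] w 13.65
shift cm [ 1.032  8.973 -5.462] turn -0.11
```

```bash
python3 -m handwheel '[[0.8,[0.5,0,-2.5],0],[0.8,[1,0,-5.5],0],[0.8,[1,3,-5.5],0],[0.8,[1,6,-5.5],0],[0.8,[1,8,-5.5],0],[0.8,[1,9,-5.5],0],[0.8,[1,9,-5.5],0],[0.8,[1,9,-5.5],0],[0.8,[1,9,-5.5],0]]'; python3 -c "
from h import *
where()
for n in ('top','side','wrist'): cv2.imwrite(f'pics/g_{n}.png',vision.grab_frame(n)[:,:,::-1])
tipplan(-97,-3,90)
crop('pics/g_side.png',260,220,150,110,5,'pics/g_s.png')
crop('pics/g_top.png',320,140,100,120,5,'pics/g_t.png')
"
```

```text
time_s: 6.65
ee_pos: [424.7, -179.7, 110.9]
ee_rot: [-90.0, 0.1, 95.1]
force: [-0.3, 0.1, -1.2]
gripper_width: 13.3
t 6.65 tip_b -95.7 -4.0 z 110.92 rot [-89.96   0.11  95.11] F [-0.31  0.1  -1.22] w 13.27
t 6.8 pos [ 424.27 -179.6   110.6 ] rot [-8.993e+01  9.000e-02  9.509e+01] F [-0.16  0.11 -0.82] w 13.51
shift cm [0.065 2.06  0.085] turn -0.11
```

View pics/g_s.png

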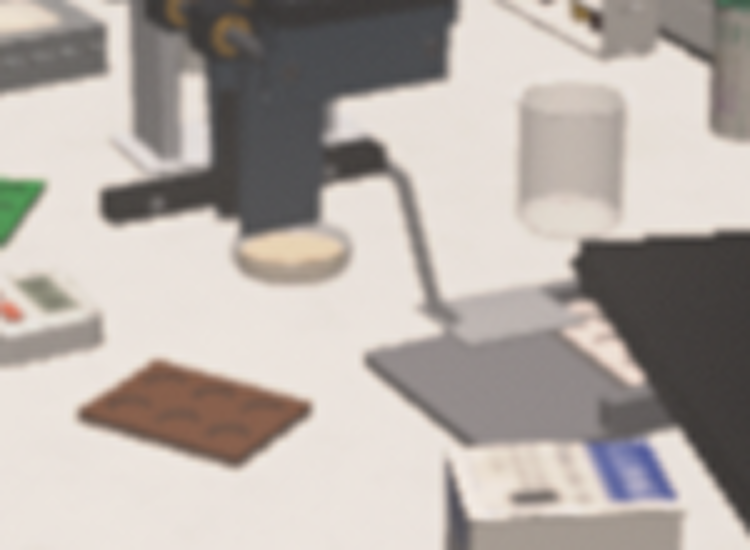

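View pics/g_t.png

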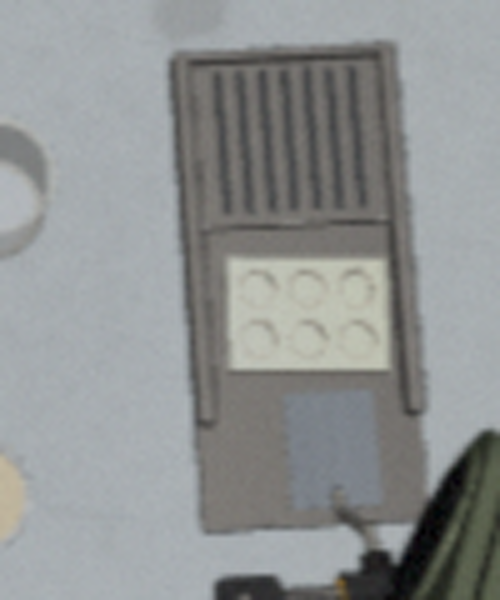

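```bash
python3 -c "
from h import *
for nm,uv in [('tL',(284,392)),('tR',(374,390)),('hR',(381,507)),('hL',(291,510))]:
    for z in (38,44): 
        p=unproj('top',(uv[0]+.5)/5-.5+320,(uv[1]+.5)/5-.5+140,z)[:2]-S; print(nm,z,round(p@U,1),round(p@V,1))
for uv in [(226,256),(389,258),(391,371),(227,371)]:
    p=unproj('top',(uv[0]+.5)/5-.5+320,(uv[1]+.5)/5-.5+140,17)[:2]-S; print('plate',round(p@U,1),round(p@V,1))
"
```

```text
tL 38 -92.9 17.4
tL 44 -93.9 18.4
tR 38 -94.6 -29.1
tR 44 -95.5 -27.8
hR 38 -155.1 -27.6
hR 44 -155.7 -26.3
hL 38 -153.9 18.6
hL 44 -154.5 19.7
plate -15.5 38.6
plate -21.4 -47.5
plate -81.8 -43.4
plate -76.8 42.8
```

```bash
python3 -m handwheel '[[0.8,[0.2,0.8,0.1],0],[0.8,[0.2,1.6,0.1],0],[0.8,[0.2,2.2,0.1],0],[0.8,[0.2,2.5,0.1],0],[0.8,[0.2,2.6,0.1],0],[0.8,[0.2,2.6,0.1],0],[0.8,[0.2,2.6,0.1],0]]'; python3 -c "
from h import *
where()"
python3 -m handwheel '[[0.8,[0,0.1,0],0],[0.8,[0,0.15,0],0],[0.8,[0,0.2,0],0],[0.8,[0,0.2,0],0]]'; python3 -c "
from h import *
where()"
```

```text
time_s: 7.5
ee_pos: [423.3, -177.9, 84.7]
ee_rot: [-89.9, 0.1, 95.1]
force: [0.6, 0.9, -1.5]
gripper_width: 13.6
t 7.5 tip_b -97.0 -2.1 z 84.74 rot [-89.95   0.1   95.09] F [ 0.6   0.95 -1.48] w 13.58
time_s: 7.9
ee_pos: [423.3, -177.8, 82.7]
ee_rot: [-89.9, 0.1, 95.1]
force: [-0.5, -0.0, -0.8]
gripper_width: 13.5
t 7.9 tip_b -97.0 -2.1 z 82.73 rot [-89.95   0.1   95.09] F [-0.49 -0.05 -0.77] w 13.54
```

```bash
for i in 1; do python3 -m handwheel '[[0.8,[0,0.05,0],0],[0.8,[0,0.1,0],0],[0.8,[0,0.1,0],0]]'; done
python3 -m handwheel '[[0.8,[0,0.05,0],0],[0.8,[0,0.1,0],0],[0.8,[0,0.1,0],0]]'
```

```text
time_s: 8.2
ee_pos: [423.2, -177.8, 81.6]
ee_rot: [-89.9, 0.1, 95.1]
force: [0.7, -1.2, -0.3]
gripper_width: 13.7
time_s: 8.5
ee_pos: [423.2, -177.8, 80.6]
ee_rot: [-89.9, 0.1, 95.1]
force: [-0.4, 0.2, -0.9]
gripper_width: 13.6
```

```bash
python3 -m handwheel '[[0.8,[0,0.05,0],0],[0.8,[0,0.1,0],0],[0.8,[0,0.1,0],0]]'
```

```text
time_s: 8.8
ee_pos: [423.1, -177.8, 79.5]
ee_rot: [-89.9, 0.1, 95.1]
force: [0.2, 0.2, -1.7]
gripper_width: 13.3
```

```bash
python3 -m handwheel '[[0.8,[0,0.05,0],0],[0.8,[0,0.1,0],0],[0.8,[0,0.1,0],0]]'
```

```text
time_s: 9.1
ee_pos: [423.0, -177.7, 78.4]
ee_rot: [-89.9, 0.1, 95.1]
force: [-0.2, -0.2, -1.7]
gripper_width: 13.5
```

```bash
python3 -m handwheel '[[0.8,[0,0.05,0],0],[0.8,[0,0.05,0],0],[0.8,[0,0.05,0],0]]'; python3 -c "
from h import *
cv2.imwrite('pics/i.png',vision.grab_frame('side')[:,:,::-1]);where()
crop('pics/i.png',310,250,100,75,8,'pics/i_s.png')"
```

```text
time_s: 9.4
ee_pos: [423.1, -177.7, 77.9]
ee_rot: [-89.9, 0.1, 95.1]
force: [0.1, 0.9, -1.1]
gripper_width: 13.5
t 9.45 tip_b -97.2 -1.9 z 77.9 rot [-8.991e+01  8.000e-02  9.509e+01] F [-0.74  0.19 -1.1 ] w 13.48
```

View pics/i_s.png

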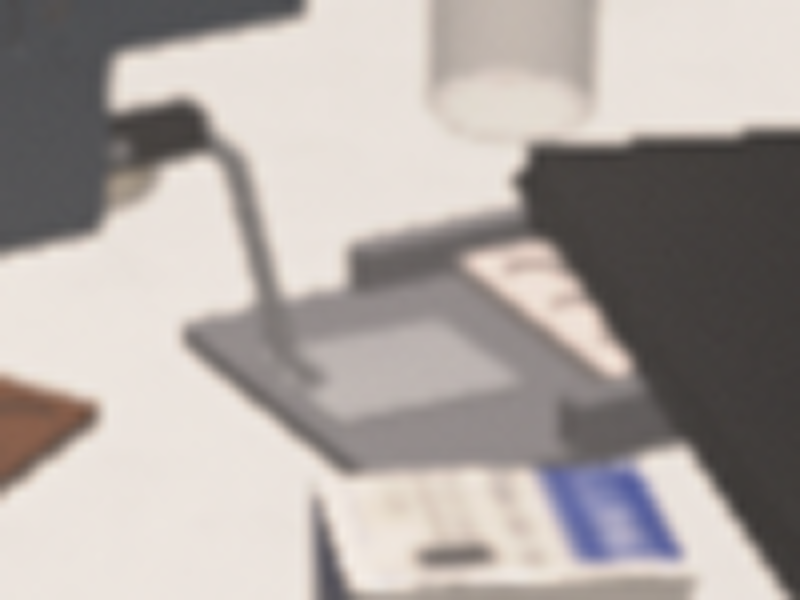

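```bash
python3 -m handwheel '[[0.8,[0,0.05,0],0],[0.8,[0,0.1,0],0],[0.8,[0,0.1,0],0]]'
```

```text
time_s: 9.75
ee_pos: [423.0, -177.8, 76.9]
ee_rot: [-89.9, 0.1, 95.1]
force: [-0.8, -0.1, -1.5]
gripper_width: 14.1
```

```bash
python3 -m handwheel '[[0.8,[0,0.05,0],0],[0.8,[0,0.05,0],0],[0.8,[0,0.05,0],0]]'
```

```text
time_s: 10.05
ee_pos: [423.0, -177.8, 76.5]
ee_rot: [-89.9, 0.1, 95.1]
force: [-0.5, -0.6, 0.7]
gripper_width: 14.0
```

```bash
python3 -m handwheel '[[0.8,[0,0.05,0],0],[0.8,[0,0.05,0],0],[0.8,[0,0.05,0],0]]'
```

```text
time_s: 10.35
ee_pos: [422.9, -177.8, 76.1]
ee_rot: [-89.9, 0.1, 95.1]
force: [-2.8, -0.8, 2.9]
gripper_width: 13.6
```

```bash
python3 -m handwheel '[[0.8,[0,0.05,0],0],[0.8,[0,0.05,0],0],[0.8,[0,0.05,0],0]]'
```

```text
time_s: 10.65
ee_pos: [422.7, -177.8, 75.8]
ee_rot: [-89.9, 0.1, 95.1]
force: [-4.7, -0.4, 6.1]
gripper_width: 13.7
```

```bash
python3 -m handwheel '[[0.8,[0,-0.1,0],0],[0.8,[0,-0.1,0],0],[0.8,[0,-0.1,-0.3],0],[0.8,[0,-0.1,-0.6],0],[0.8,[0,-0.1,-0.9],0],[0.8,[0,-0.1,-1.2],0],[0.8,[0,-0.1,-1.2],0],[0.8,[0,-0.1,-1.2],0]]';python3 -c "
from h import *
where()"
```

```text
time_s: 11.45
ee_pos: [435.0, -176.8, 76.7]
ee_rot: [-89.9, 0.1, 95.1]
force: [0.3, -0.2, -1.1]
gripper_width: 14.1
t 11.45 tip_b -85.2 -2.0 z 76.7 rot [-89.93   0.1   95.09] F [ 0.26 -0.15 -1.09] w 14.07
```

```bash
python3 -m handwheel '[[0.8,[0,0,-0.2],0],[0.8,[0,0,-0.4],0],[0.8,[0,0,-0.6],0],[0.8,[0,0,-0.8],0],[0.8,[0,0,-1],0],[0.8,[0,0,-1],0]]';python3 -c "
from h import *
where()
for n in ('top','side'): cv2.imwrite(f'pics/j_{n}.png',vision.grab_frame(n)[:,:,::-1])
crop('pics/j_top.png',340,170,80,80,6,'pics/j_t.png')"
```

```text
time_s: 12.05
ee_pos: [445.4, -175.9, 76.7]
ee_rot: [-90.0, 0.1, 95.1]
force: [-0.5, 0.7, -1.2]
gripper_width: 13.5
t 12.05 tip_b -74.7 -2.1 z 76.69 rot [-89.95   0.1   95.1 ] F [-0.48  0.7  -1.18] w 13.54
```

View pics/j_t.png

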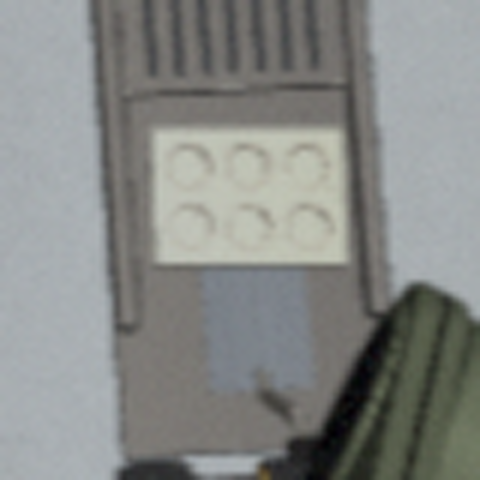

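```bash
python3 -m handwheel '[[0.8,[0,0,-0.2],0],[0.8,[0,0,-0.4],0],[0.8,[0,0,-0.6],0],[0.8,[0,0,-0.8],0],[0.8,[0,0,-1],0],[0.8,[0,0,-1.2],0],[0.8,[0,0,-1.2],0]]';python3 -c "
from h import *
where()
for n in ('top','side'): cv2.imwrite(f'pics/k_{n}.png',vision.grab_frame(n)[:,:,::-1])
crop('pics/k_top.png',340,170,80,80,6,'pics/k_t.png')"
```

```text
time_s: 12.85
ee_pos: [457.7, -174.8, 76.6]
ee_rot: [-90.0, 0.1, 95.1]
force: [-0.6, -0.0, -0.9]
gripper_width: 13.7
t 12.85 tip_b -62.4 -2.1 z 76.63 rot [-89.99   0.11  95.1 ] F [-0.55 -0.01 -0.95] w 13.71
```

View pics/k_t.png

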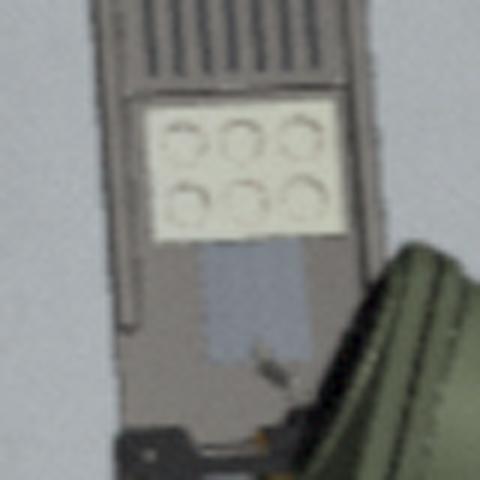

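```bash
python3 -m handwheel '[[0.8,[0,0,-0.1],0],[0.8,[0,0,-0.2],0],[0.8,[0,0,-0.3],0],[0.8,[0,0,-0.4],0],[0.8,[0,0,-0.4],0]]'
```

```text
time_s: 13.45
ee_pos: [461.8, -174.4, 76.6]
ee_rot: [-90.0, 0.1, 95.1]
force: [-1.5, -0.1, -0.8]
gripper_width: 13.4
```

```bash
python3 -m handwheel '[[0.8,[0,0,-0.1],0],[0.8,[0,0,-0.2],0],[0.8,[0,0,-0.2],0]]'; python3 -c "
from h import *
where()"
```

```text
time_s: 13.75
ee_pos: [464.1, -174.3, 76.6]
ee_rot: [-90.0, 0.1, 95.1]
force: [-0.7, -0.7, -0.9]
gripper_width: 13.3
t 13.75 tip_b -56.0 -2.2 z 76.58 rot [-90.03   0.12  95.1 ] F [-0.69 -0.67 -0.94] w 13.33
```

```bash
python3 -m handwheel '[[0.8,[0,0,-0.05],0],[0.8,[0,0,-0.1],0],[0.8,[0,0,-0.1],0],[0.8,[0,0,-0.1],0]]'
```

```text
time_s: 14.15
ee_pos: [465.2, -174.2, 76.6]
ee_rot: [-90.0, 0.1, 95.1]
force: [-0.2, 0.2, -1.1]
gripper_width: 13.8
```

```bash
python3 -m handwheel '[[0.8,[0,0,-0.05],0],[0.8,[0,0,-0.1],0],[0.8,[0,0,-0.1],0],[0.8,[0,0,-0.1],0]]'; python3 -c "
from h import *
where()
for n in ('top','side'): cv2.imwrite(f'pics/l_{n}.png',vision.grab_frame(n)[:,:,::-1])
crop('pics/l_top.png',340,170,80,80,6,'pics/l_t.png')"
```

```text
time_s: 14.55
ee_pos: [465.5, -174.0, 76.5]
ee_rot: [-90.0, 0.1, 95.1]
force: [-4.0, -1.3, 3.1]
gripper_width: 14.0
t 14.55 tip_b -54.6 -2.0 z 76.53 rot [-89.96   0.1   95.1 ] F [-4.04 -1.29  3.07] w 14.01
```

View pics/l_t.png

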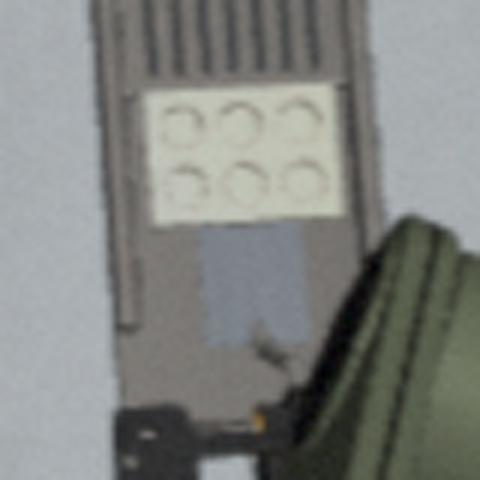

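```bash
cat > path.py <<'E'
import numpy as np
def P(th,s=55.5):
    t=np.radians(th);c,n=np.cos(t),np.sin(t)
    if th<26.57:
        Lx,Lz=-6+6*c+3*n,8-6*n+3*c; sh=max(0,Lx+min(6*n,(14-Lz)*np.tan(t)))
        return -6-(s-6)*c+3*n-sh, 8+(s-6)*n+3*c
    return -6*n-s*c, 8+s*n
if __name__=='__main__':
    for th in range(0,91,5):
        x,z=P(th); print(th,'P',round(x,1),round(z,1),'rec x',round(x-.8,1),'tcp z',round(z+67,1))
E
python3 path.py; python3 -m handwheel '[[0.8,[0,0,0.05],0],[0.8,[0,-0.02,0.1],0],[0.8,[0,-0.02,0.1],0]]'; python3 -c "
from h import *
where()"
```

```text
0 P -55.5 11.0 rec x -56.3 tcp z 78.0
5 P -55.6 15.3 rec x -56.4 tcp z 82.3
10 P -55.4 19.6 rec x -56.2 tcp z 86.6
15 P -54.9 23.7 rec x -55.7 tcp z 90.7
20 P -54.1 27.7 rec x -54.9 tcp z 94.7
25 P -52.8 31.6 rec x -53.6 tcp z 98.6
30 P -51.1 35.8 rec x -51.9 tcp z 102.8
35 P -48.9 39.8 rec x -49.7 tcp z 106.8
40 P -46.4 43.7 rec x -47.2 tcp z 110.7
45 P -43.5 47.2 rec x -44.3 tcp z 114.2
50 P -40.3 50.5 rec x -41.1 tcp z 117.5
55 P -36.7 53.5 rec x -37.5 tcp z 120.5
60 P -32.9 56.1 rec x -33.7 tcp z 123.1
65 P -28.9 58.3 rec x -29.7 tcp z 125.3
70 P -24.6 60.2 rec x -25.4 tcp z 127.2
75 P -20.2 61.6 rec x -21.0 tcp z 128.6
80 P -15.5 62.7 rec x -16.3 tcp z 129.7
85 P -10.8 63.3 rec x -11.6 tcp z 130.3
90 P -6.0 63.5 rec x -6.8 tcp z 130.5
time_s: 14.95
ee_pos: [465.3, -174.2, 76.7]
ee_rot: [-90.1, 0.1, 95.1]
force: [0.1, 0.4, -1.4]
gripper_width: 13.5
t 14.95 tip_b -54.8 -2.2 z 76.74 rot [-90.06   0.12  95.09] F [ 0.12  0.39 -1.39] w 13.51
```

```bash
python3 -m handwheel '[[0.8,[0,0,0.1],0],[0.8,[0,-0.1,0.13],0],[0.8,[0,-0.2,0.15],0],[0.8,[0,-0.3,0.15],0],[0.8,[0,-0.4,0.15],0],[0.8,[0,-0.5,0.15],0],[0.8,[0,-0.55,0.15],0],[0.8,[0,-0.55,0.15],0]]'; python3 -c "
from h import *
where()
for n in ('top','side'): cv2.imwrite(f'pics/m_{n}.png',vision.grab_frame(n)[:,:,::-1])
crop('pics/m_top.png',340,170,80,80,6,'pics/m_t.png')
crop('pics/m_side.png',310,250,100,75,8,'pics/m_s.png')"
```

```text
time_s: 15.75
ee_pos: [463.8, -174.3, 82.3]
ee_rot: [-90.1, 0.1, 95.1]
force: [-0.5, 0.1, -1.5]
gripper_width: 13.6
t 15.75 tip_b -56.3 -2.2 z 82.33 rot [-90.06   0.12  95.09] F [-0.46  0.07 -1.55] w 13.6
```

View pics/m_t.png

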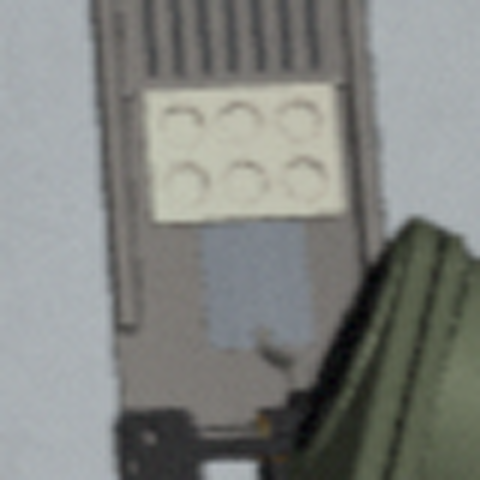

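View pics/m_s.png

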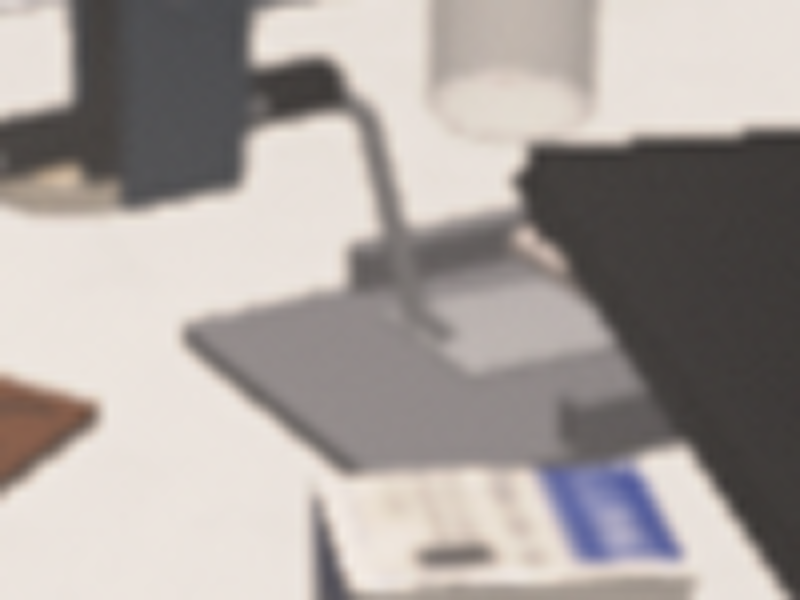

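```bash
python3 -m handwheel '[[0.8,[0,-0.15,0],0],[0.8,[0,-0.3,0],0],[0.8,[0,-0.43,-0.01],0],[0.8,[0,-0.6,-0.03],0],[0.8,[0,-0.75,-0.05],0],[0.8,[0,-0.84,-0.06],0],[0.8,[0,-1,-0.09],0],[0.8,[0,-1.24,-0.14],0],[0.8,[0,-1.24,-0.14],0]]'; python3 -c "
from h import *
where()
for n in ('top','side'): cv2.imwrite(f'pics/n_{n}.png',vision.grab_frame(n)[:,:,::-1])
crop('pics/n_top.png',340,170,80,80,6,'pics/n_t.png')"
```

```text
time_s: 16.75
ee_pos: [465.4, -174.2, 95.0]
ee_rot: [-90.1, 0.1, 95.1]
force: [-0.1, 0.7, -2.0]
gripper_width: 13.7
t 16.75 tip_b -54.7 -2.3 z 94.99 rot [-90.08   0.13  95.09] F [-0.15  0.67 -2.04] w 13.73
```

View pics/n_t.png

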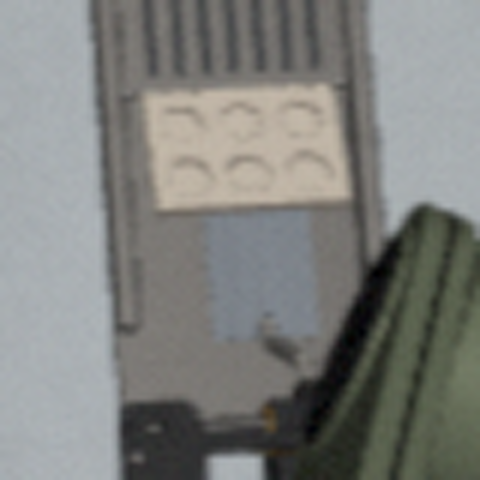

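```bash
python3 -m handwheel '[[0.8,[0,-0.18,-0.05],0],[0.8,[0,-0.36,-0.11],0],[0.8,[0,-0.57,-0.19],0],[0.8,[0,-0.78,-0.28],0],[0.8,[0,-0.98,-0.39],0],[0.8,[0,-1.18,-0.5],0],[0.8,[0,-1.38,-0.62],0],[0.8,[0,-1.57,-0.75],0],[0.8,[0,-1.75,-0.89],0],[0.8,[0,-1.92,-1.04],0]]'; python3 -m handwheel '[[0.8,[0,-0.01,-0.01],0]]'; python3 -c "
from h import *
where()
for n in ('top','side'): cv2.imwrite(f'pics/o_{n}.png',vision.grab_frame(n)[:,:,::-1])
crop('pics/o_top.png',340,170,80,80,6,'pics/o_t.png')"
```

```text
time_s: 17.85
ee_pos: [475.4, -173.2, 114.1]
ee_rot: [-90.0, 0.1, 95.1]
force: [-1.6, -0.4, -0.7]
gripper_width: 13.6
time_s: 17.95
ee_pos: [475.5, -173.2, 114.4]
ee_rot: [-90.0, 0.1, 95.1]
force: [-1.2, 0.7, -0.7]
gripper_width: 13.6
t 17.95 tip_b -44.5 -2.2 z 114.41 rot [-90.02   0.13  95.1 ] F [-1.22  0.73 -0.72] w 13.61
```

View pics/o_t.png

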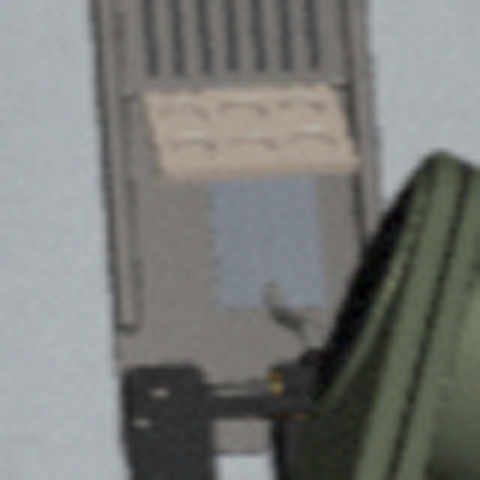

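```bash
python3 -m handwheel '[[0.8,[0,-0.16,-0.16],0],[0.8,[0,-0.32,-0.33],0],[0.8,[0,-0.47,-0.51],0],[0.8,[0,-0.62,-0.69],0],[0.8,[0,-0.75,-0.88],0],[0.8,[0,-0.88,-1.07],0],[0.8,[0,-0.99,-1.27],0],[0.8,[0,-1.1,-1.47],0],[0.8,[0,-1.2,-1.68],0],[0.8,[0,-1.29,-1.9],0]]'; python3 -m handwheel '[[0.8,[0,-0.01,-0.01],0]]'; python3 -c "
from h import *
where()
for n in ('top','side'): cv2.imwrite(f'pics/p_{n}.png',vision.grab_frame(n)[:,:,::-1])
crop('pics/p_top.png',340,170,80,80,6,'pics/p_t.png')"
```

```text
time_s: 19.05
ee_pos: [495.6, -171.6, 127.9]
ee_rot: [-90.2, 0.2, 95.1]
force: [-0.6, 0.7, -1.7]
gripper_width: 13.7
time_s: 19.15
ee_pos: [496.7, -171.6, 128.1]
ee_rot: [-90.3, 0.2, 95.1]
force: [-0.1, -0.6, -1.3]
gripper_width: 14.0
t 19.15 tip_b -23.3 -2.5 z 128.07 rot [-90.29   0.18  95.09] F [-0.06 -0.62 -1.26] w 13.97
```

View pics/p_t.png

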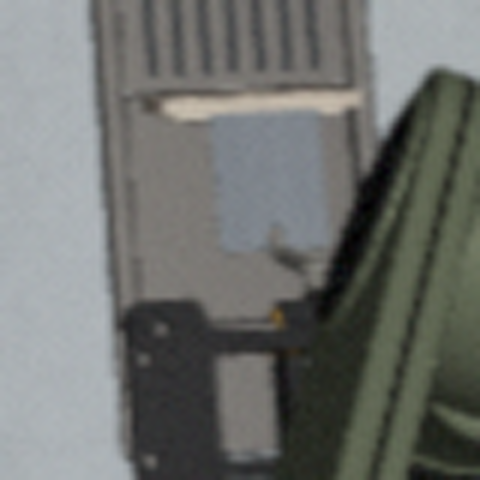

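```bash
python3 -m handwheel '[[0.8,[0,-0.03,-0.12],0],[0.8,[0,-0.05,-0.23],0],[0.8,[0,-0.09,-0.4],0],[0.8,[0,-0.13,-0.55],0],[0.8,[0,-0.16,-0.7],0],[0.8,[0,-0.18,-0.85],0],[0.8,[0,-0.2,-1],0],[0.8,[0,-0.22,-1.17],0],[0.8,[0,-0.22,-1.17],0]]'; python3 -c "
from h import *
where()
for n in ('top','side'): cv2.imwrite(f'pics/q_{n}.png',vision.grab_frame(n)[:,:,::-1])
crop('pics/q_top.png',340,170,80,80,6,'pics/q_t.png')"
```

```text
time_s: 20.15
ee_pos: [508.2, -170.5, 130.1]
ee_rot: [-90.3, 0.2, 95.1]
force: [0.2, -0.1, -1.1]
gripper_width: 13.8
t 20.15 tip_b -11.7 -2.4 z 130.15 rot [-90.25   0.17  95.09] F [ 0.19 -0.11 -1.07] w 13.83
```

View pics/q_t.png

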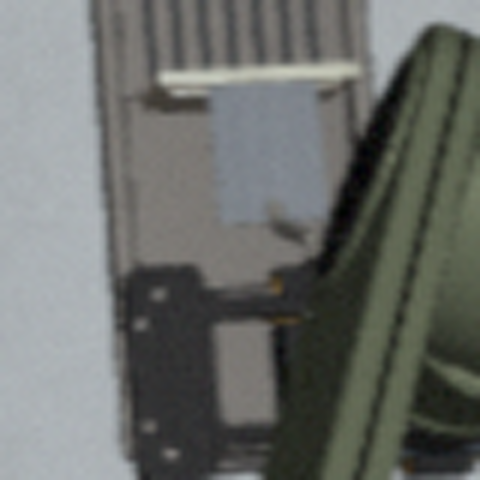

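```bash
python3 -m handwheel '[[0.8,[0,-0.02,-0.15],0],[0.8,[0,-0.04,-0.3],0],[0.8,[0,-0.05,-0.45],0],[0.8,[0,-0.05,-0.6],0],[0.8,[0,-0.05,-0.75],0],[0.8,[0,-0.05,-0.9],0],[0.8,[0,-0.05,-1.05],0],[0.8,[0,-0.05,-1.2],0],[0.8,[0,-0.05,-1.35],0],[0.8,[0,-0.05,-1.5],0]]'; python3 -c "
from h import *
where()
for n in ('top','side'): cv2.imwrite(f'pics/r_{n}.png',vision.grab_frame(n)[:,:,::-1])
crop('pics/r_top.png',340,150,80,100,6,'pics/r_t.png')"
```

```text
time_s: 21.25
ee_pos: [523.0, -169.2, 130.6]
ee_rot: [-90.2, 0.2, 95.1]
force: [-0.3, 0.3, -1.7]
gripper_width: 13.6
t 21.25 tip_b 3.1 -2.4 z 130.65 rot [-90.23   0.17  95.09] F [-0.27  0.27 -1.72] w 13.58
```

View pics/r_t.png

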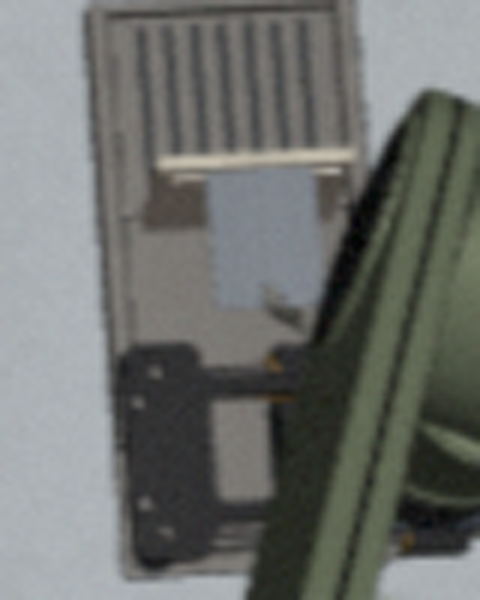

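```bash
python3 -m handwheel '[[0.8,[0,0,-0.12],0],[0.8,[0,0,-0.24],0],[0.8,[0,0.01,-0.36],0],[0.8,[0,0.02,-0.48],0],[0.8,[0,0.03,-0.6],0],[0.8,[0,0.04,-0.7],0],[0.8,[0,0.04,-0.8],0],[0.8,[0,0.04,-0.8],0]]'; python3 -c "
from h import *
where()
for n in ('top','side'): cv2.imwrite(f'pics/s_{n}.png',vision.grab_frame(n)[:,:,::-1])
crop('pics/s_top.png',340,150,80,100,6,'pics/s_t.png')"
```

```text
time_s: 22.15
ee_pos: [531.2, -168.5, 130.3]
ee_rot: [-90.2, 0.2, 95.1]
force: [0.2, -1.0, -0.6]
gripper_width: 14.2
t 22.15 tip_b 11.3 -2.5 z 130.25 rot [-90.25   0.17  95.1 ] F [ 0.22 -1.   -0.62] w 14.21
```

View pics/s_t.png

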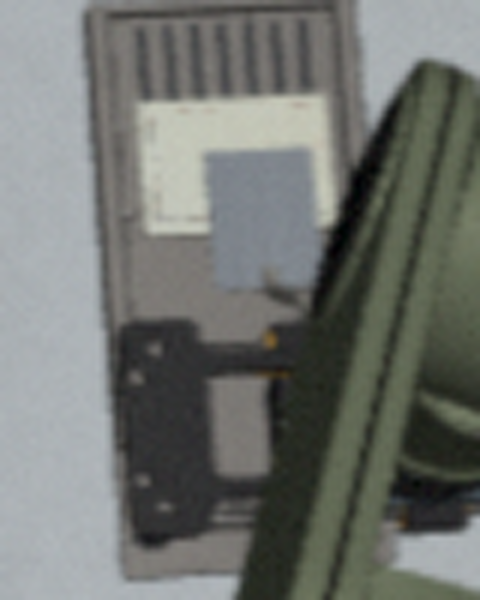

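```bash
python3 -m handwheel '[[0.8,[0,-1,0.5],0],[0.8,[0,-3,1.5],0],[0.8,[0,-5,3],0],[0.8,[0,-7,5],0],[0.8,[0,-7.5,7],0],[0.8,[0,-7.5,9],0],[0.8,[0,-7.5,10],0],[0.8,[0,-7.5,10],0],[0.8,[0,-7.5,10],0]]'; python3 -c "
from h import *
where()
for n in ('top','side'): cv2.imwrite(f'pics/u_{n}.png',vision.grab_frame(n)[:,:,::-1])
crop('pics/u_top.png',340,130,80,100,6,'pics/u_t.png')
plan((558.2,192.2,205),92.8)"
```

```text
time_s: 23.15
ee_pos: [431.7, -177.3, 205.1]
ee_rot: [-90.3, 0.2, 95.1]
force: [0.3, 0.6, -0.6]
gripper_width: 13.7
t 23.15 tip_b -88.6 -2.2 z 205.14 rot [-90.3    0.19  95.08] F [ 0.35  0.62 -0.62] w 13.65
t 23.25 pos [ 431.91 -177.19  204.82] rot [-90.27   0.17  95.11] F [ 0.31  0.14 -1.67] w 13.57
shift cm [ 35.667  -0.051 -15.869] turn 2.31
```

View pics/u_t.png

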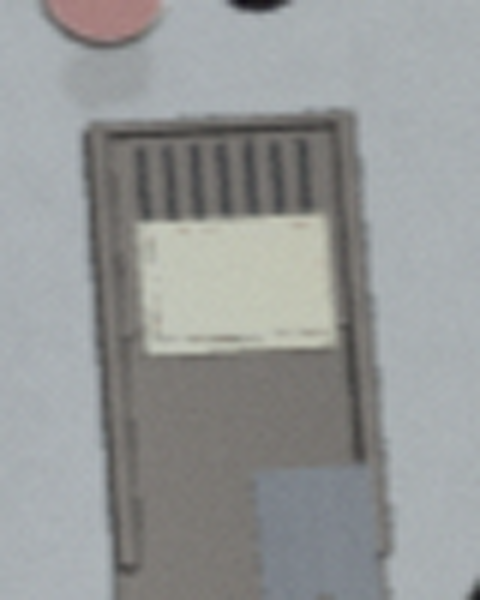

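```bash
python3 -m handwheel '[[0.8,[2,0,-0.9],0.3],[0.8,[6,0,-2.7],0.6],[0.8,[10.5,0,-4.7],1],[0.8,[15,0,-6.7],1.4],[0.8,[19.5,0,-8.7],1.8],[0.8,[24,0,-10.7],2.3],[0.8,[28,0,-12.4],2.3],[0.8,[31.5,0,-14],2.3],[0.8,[34.5,0,-15.3],2.3],[0.8,[35.7,0,-15.9],2.3]]';python3 -m handwheel '[[0.8,[0,0,0],0]]'; python3 -c "
from h import *
plan((558.2,192.2,205),92.8)"
```

```text
time_s: 24.25
ee_pos: [559.5, 196.0, 203.6]
ee_rot: [-90.3, 0.1, 93.0]
force: [0.1, 0.2, -1.0]
gripper_width: 13.9
time_s: 24.35
ee_pos: [560.1, 197.5, 202.8]
ee_rot: [-90.2, 0.1, 93.1]
force: [0.3, -0.0, -0.9]
gripper_width: 14.3
t 24.35 pos [560.07 197.45 202.83] rot [-90.22   0.13  93.13] F [ 0.31 -0.   -0.91] w 14.33
shift cm [-0.515 -0.217  0.214] turn 0.33
```

```bash
python3 -m handwheel '[[0.8,[-0.5,0,0.2],0.3],[0.8,[-0.5,0,0.2],0.3],[0.8,[-0.5,0,0.2],0.3],[0.8,[-0.5,0,0.2],0.3]]'; python3 -c "
from h import *
plan((558.3,192.2,125),92.8)
for n in ('top','side','wrist'): cv2.imwrite(f'pics/v_{n}.png',vision.grab_frame(n)[:,:,::-1])"
```

```text
time_s: 24.75
ee_pos: [558.3, 191.3, 203.2]
ee_rot: [-90.2, 0.1, 92.8]
force: [-1.3, 0.8, -1.6]
gripper_width: 13.6
t 24.75 pos [558.25 191.3  203.16] rot [-90.24   0.14  92.75] F [-1.26  0.85 -1.65] w 13.58
shift cm [0.109 7.816 0.023] turn -0.05
```

View pics/v_wrist.png

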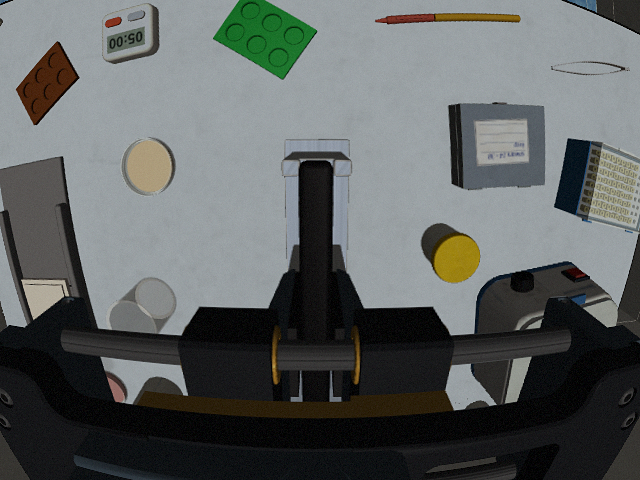

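```bash
python3 -m handwheel '[[0.8,[0.1,2,0],0],[0.8,[0.1,5,0],0],[0.8,[0.1,8,0],0],[0.8,[0.1,9.5,0],0],[0.8,[0.1,10,0],0],[0.8,[0.1,10,0],0],[0.8,[0.1,10,0],0],[0.8,[0.1,10,0],0]]'; python3 -c "
from h import *
plan((558.4,192.2,86.4),92.8)
for n in ('side','wrist'): cv2.imwrite(f'pics/w_{n}.png',vision.grab_frame(n)[:,:,::-1])
crop('pics/w_side.png',260,150,110,90,7,'pics/w_s.png')"
```

```text
time_s: 25.7
ee_pos: [559.6, 192.9, 104.4]
ee_rot: [-90.4, 0.1, 92.8]
force: [-0.5, 0.3, -1.0]
gripper_width: 13.4
t 25.7 pos [559.58 192.92 104.38] rot [-9.038e+01  9.000e-02  9.279e+01] F [-0.5   0.34 -0.97] w 13.43
shift cm [-0.064  1.798  0.134] turn -0.01
```

View pics/w_s.png

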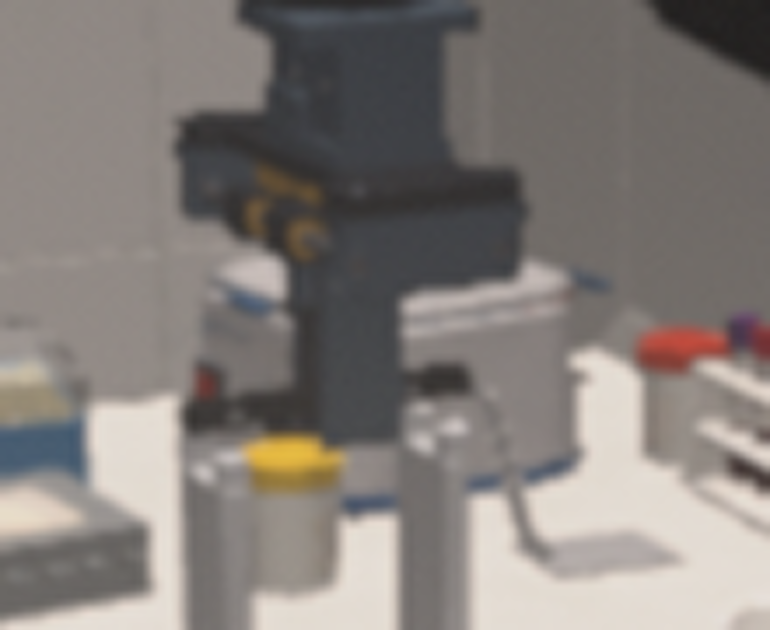

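View pics/w_wrist.png

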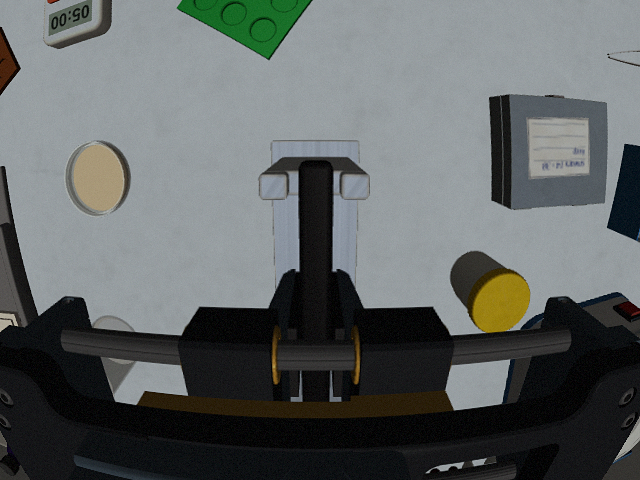

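```bash
python3 -m handwheel '[[0.8,[-0.06,0.4,0.13],0],[0.8,[-0.06,0.8,0.13],0],[0.8,[-0.06,1.2,0.13],0],[0.8,[-0.06,1.5,0.13],0],[0.8,[-0.06,1.65,0.13],0],[0.8,[-0.06,1.65,0.13],0],[0.8,[-0.06,1.65,0.13],0]]'; python3 -c "
from h import *
plan((558.4,192.2,86.4),92.8)"
```

```text
time_s: 26.5
ee_pos: [558.2, 192.2, 87.6]
ee_rot: [-90.4, 0.1, 92.8]
force: [-0.6, 0.6, -0.9]
gripper_width: 13.5
t 26.5 pos [558.22 192.19  87.61] rot [-90.36   0.1   92.79] F [-0.63  0.56 -0.86] w 13.48
shift cm [-0.     0.121 -0.017] turn -0.01
```

```bash
python3 -m handwheel '[[0.8,[0,0.05,-0.01],0],[0.8,[0,0.1,-0.01],0],[0.8,[0,0.1,-0.01],0],[0.8,[0,0.1,-0.01],0]]'
```

```text
time_s: 26.9
ee_pos: [558.5, 192.3, 87.0]
ee_rot: [-90.4, 0.1, 92.8]
force: [-0.3, -0.2, 2.5]
gripper_width: 13.6
```

```bash
python3 -m handwheel '[[0.8,[0,0.03,0],0],[0.8,[0,0.03,0],0],[0.8,[0,0.03,0],0]]'
```

```text
time_s: 27.2
ee_pos: [558.5, 192.3, 87.0]
ee_rot: [-90.4, 0.1, 92.8]
force: [-1.1, -0.3, 3.2]
gripper_width: 14.0
```

```bash
python3 -m handwheel '[[1.6,[0,0,0],0],[2,[0,0,0],0],[3,[0,0,0],0],[4,[0,0,0],0],[6,[0,0,0],0],[6,[0,0,0],0],[6,[0,0,0],0]]'; python3 -m handwheel '[[6,[0,-1,0],0],[6,[0,-3,0],0],[6,[0,-6,0],0],[6,[0,-10,0],0],[6,[0,-14,0],0],[6,[0,-14,0],0],[6,[0,-14,0],0],[6,[0,-14,0],0]]'; python3 -c "
from h import *
plan((500,350,225),92.8)"
```

```text
time_s: 27.9
ee_pos: [558.6, 192.3, 86.9]
ee_rot: [-90.4, 0.1, 92.8]
force: [-0.3, -0.8, 0.4]
gripper_width: 56.9
time_s: 28.7
ee_pos: [556.8, 192.2, 225.9]
ee_rot: [-90.3, 0.1, 92.8]
force: [-0.0, 0.1, 0.0]
gripper_width: 59.7
t 28.7 pos [556.75 192.19 225.94] rot [-90.28   0.12  92.79] F [-0.05  0.05  0.03] w 59.73
shift cm [16.039  0.037  4.9  ] turn -0.01
```

Moving aside so the top camera can see the stand and the board.

```bash
python3 -m handwheel '[[6,[3,0,5],0],[6,[6,0,10],0],[6,[9,0,14],0],[6,[12,0,18],0],[6,[15,0,20],0],[6,[16,0,22],0],[6,[16,0,22],0],[6,[16,0,22],0],[6,[16,0,22],0]]'; python3 -c "
from h import *
where()
for n in ('top','side'): cv2.imwrite(f'pics/x_{n}.png',vision.grab_frame(n)[:,:,::-1])
crop('pics/x_top.png',205,155,80,100,6,'pics/x_t.png')
crop('pics/x_top.png',340,140,80,115,5,'pics/x_p.png')
crop('pics/x_side.png',260,180,150,120,5,'pics/x_s.png')"
```

```text
time_s: 29.6
ee_pos: [329.9, 340.6, 223.9]
ee_rot: [-90.2, 0.2, 92.7]
force: [-1.1, -0.9, -0.4]
gripper_width: 59.3
t 29.6 tip_b -143.1 517.0 z 223.89 rot [-90.24   0.19  92.74] F [-1.13 -0.92 -0.38] w 59.29
```

View pics/x_top.png

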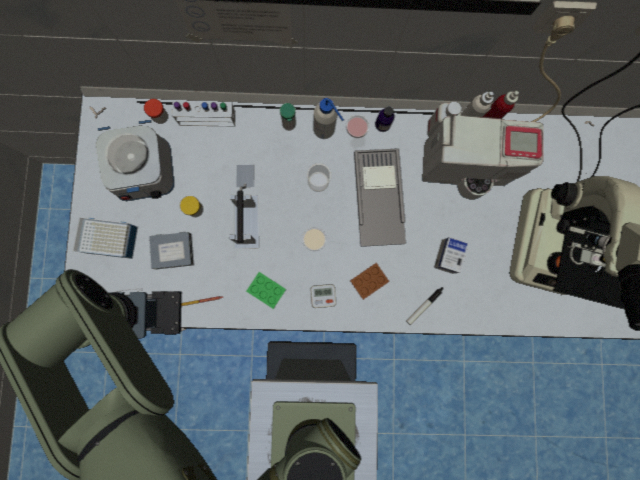

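View pics/x_t.png

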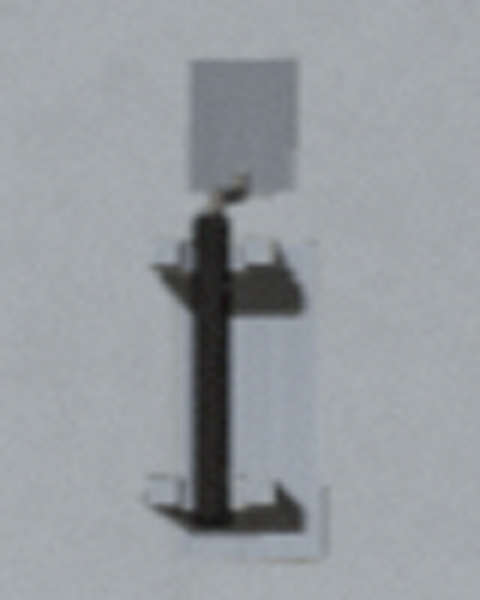

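View pics/x_p.png

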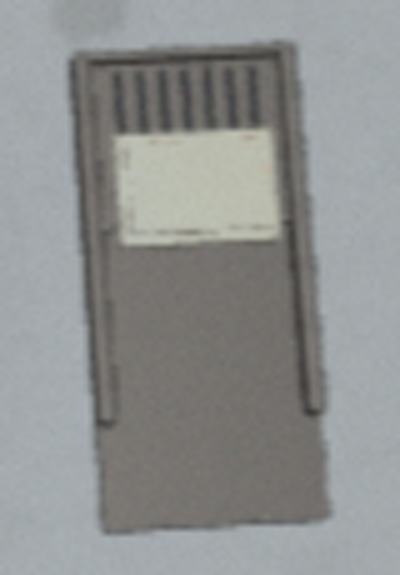

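View pics/x_s.png

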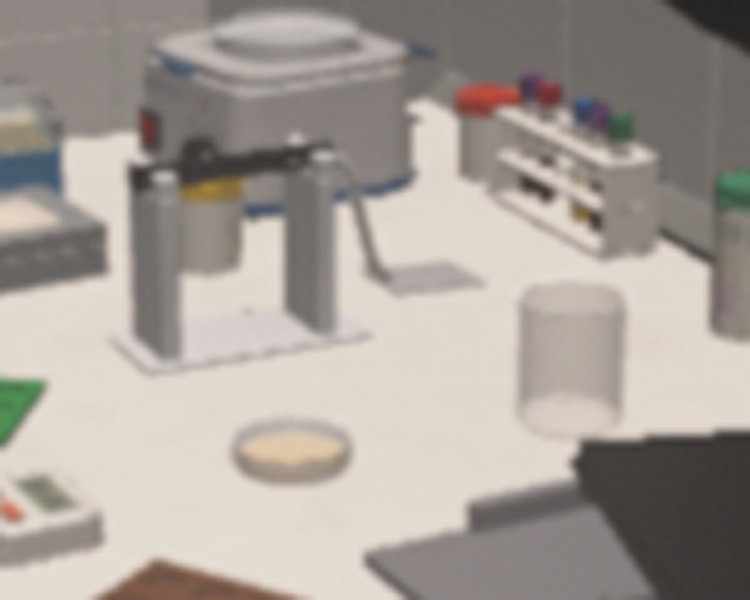

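```bash
python3 -c "
from h import *
from workcell import job
for uv in [(115,134),(273,129),(277,236),(121,244)]:
    p=unproj('top',(uv[0]+.5)/5-.5+340,(uv[1]+.5)/5-.5+140,20)[:2]-S; print('plate',round(p@U,1),round(p@V,1))
where(); print(job.job_done())"
```

```text
plate 49.8 39.9
plate 48.0 -44.3
plate -9.9 -41.5
plate -9.6 41.2
t 29.7 tip_b -142.9 516.8 z 224.17 rot [-90.26   0.16  92.69] F [-1.06 -0.28  0.31] w 59.71
the job is handed in; nothing more can be done
None
```

The spot plate has been tipped over the step and lies on the deck with its wells down. The spatula is back on its stand. I handed the job in at about 30 s of the 72 s allowed.

- **Rolling the plate:** I felt for the board with the blade, slid the blade under the near rim, and pushed the plate up to the step. I then rolled it over by moving the blade tip in an arc with small shifts; the wrist itself was not turned. The interface only allows a turn about the tool's upright axis, which cannot pitch the blade.
- **Forces:** The highest touch read was about 8.5 N, when feeling for the board, against the 10 N limit. It was about 6 N or less when the plate met the step. These are readings at the end of each move, so a brief higher force between them would not show.
- **Last checks, plate:** In the top view the plate's foot side is up, it lies square between the rails, and its near edge overhangs the step by about 8–10 mm. You described about 6 mm, and the camera calibration is good to about 2 mm. The microscope hides the plate from the side camera, so I judged it flat from the top view only.
- **Last checks, spatula:** It rests in both forks, within about 2 mm of where it was. It now sits slightly nearer the middle between the cheeks.
- **Everything else:** The other things on the bench look unmoved in the final top view, and the robot is clear with the gripper empty.

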